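Hang the blue milling cutter in its storage fork

ROBOT

A 7-joint arm with a two-finger parallel gripper is mounted at the origin on the work surface. World frame = base frame: x ahead of the robot, y to its left, z up, the work surface at z = 0. Lengths are in mm, angles in rad, forces in N, time in s.
With the tool pointing down it reaches from about 425 to 875 mm from the base axis. Payload 8.4 kg.
Tool frame: the origin (TCP) lies between the finger pads; the fingertips stand 22 mm ahead of it and the grasp point (between the pads) lies 3 mm ahead of it; z points along the fingers, y is the line along which they close (so a half turn about z gives the same grasp; the last joint's range is limited). The gripper opens to 85 mm and grips with 20 to 120 N. Pads are 22 mm wide; open, the fingers measure 114 mm over their backs; the gripper's body (76 mm by 85 mm) begins 54 mm behind the grasp point. The pads swing forward as they close: fully open they stand 13 mm farther back than shut.
Start: joints at [1.035, 0.333, 0.04, 1.465, -0.013, 1.343, -0.059], TCP at [274.952, -588.954, 253.308] pointing down, gripper open.
Joint ranges: [-2.58, 2.58], [-0.38, 2.09], [-1.3, 1.39], [0.25, 2.4], [-1.5, 4.64], [0.08, 2.09], [-2.65, 2.65]. Speed limits (rad/s): [2.22, 2.22, 2.79, 2.79, 3.14, 3.14, 3.14].

INTERFACE

Orientations are given as a 3x3 rotation matrix whose columns are the frame's x, y, z axes.
In Python, from plant import ctrl, cams gives the robot as it stands.
- The arm moves only by the tool play_rows, never from a script. Its argument "rows" is a list that holds one entry, the list of rows, each a list of 6 numbers: the shift along the tool's x, y, z in m, then the turn, a rotation vector about the tool's x, y, z in degrees. In form: [[[dx, dy, dz, wx, wy, wz], ...]]. A call has 1 to 8 rows; each row is the pose to reach, as a shift and turn from the pose commanded when the call began, along the tool's axes at that moment; what a row does not reach only later rows make up. A row lasts 1/12 s, in which the tool goes at most 41.7 mm and 7.16 degrees, less where a joint would pass 70% of its speed; a pose out of reach is approached as far as the arm can. A call with a gripper value outside its range is refused whole. "fingers" is the opening, from 0 (shut) to 1 (fully open), set as the call begins (left out, the last holds). The fingers move at their own pace and stop on an object; the grip force is fixed at half the most. Time passes only in rows, so rows that repeat a pose let the fingers close. It gives the time, the measured TCP pose, the force, the opening and the grip force at its end, in the units of the state.
- ctrl.sense(): the state, without advancing time (a new reading comes with each control period).
- cams.read_camera(name): name is "scene" or "top" or "wrist"; returns a dict with "frame" (420x560x3 uint8, red, green, blue), "range_z" (420x560 float32, mm along the optical axis (not along the pixel's ray), 0 where there is no reading), "fovy" (degrees; the focal length in pixels is half the picture's height over the tangent of half this angle, whatever the lens; pixels are square), "cx", "cy" (the principal point, pixels), "xyz" and "rotation" of the camera in the world. Camera axes: x right, y up, looking along -z (the intrinsics and any distortion apply to the point x, -y, -z); pixel columns grow to the right and rows downward; lengths in mm; the calibration is good to about 2 mm. A picture is of the moment at which its call begins.
- ctrl.job_done(): hands the job in; it is judged then, once.
The state is a dict: "t": time; "joint_pos": joint angles; "qd": joint speeds; "tau": joint torques, N m; "tool_pos": TCP position; "tool_rot": TCP orientation; "wrist_force": force on the tool from outside, world axes, zero at the start; "torque": the same for the moment, N m; "gripper_width": finger opening in mm; "grasp_force": force on a finger pad.
Only numpy, scipy, OpenCV 4.12 (cv2) and the standard library are available. Lean on these libraries where they do the work, as an engineer would, in place of code of your own. Each camera call takes 0.05 s, during which the arm holds its last target. There are 200 camera calls.

TASK

Hang the milling cutter with the blue collar in the blue storage fork: bring its thin neck in through the fork's open front, slide it fully home to the closed end of the slot, and leave it hanging upright by its collar. Leave the cutter with the yellow collar standing where it is.

Things in the scene. Friction and masses are not known exactly. Their poses are not given: they have to be found in the camera images.
- holder_blue: Milling cutter with holder, standing on the bench, round about z (up), about 0.55 kg. Origin: centre of its underside. From the bottom: dark cutter head, diameter 60 mm, 0 to 32 mm high; thin neck, diameter 20, 32 to 78; blue collar, diameter 70, 78 to 88; bare aluminium shank, diameter 32, 88 to 145 (top), where it is gripped.
- fork_blue: Fixed blue fork, 120 (x) by 110 (y) by 115 mm high. Origin: centre of its underside; x runs from its open front (facing the robot) to its back, z up. Top plate 8 mm thick, upper face 115 mm up; its slot, 40 mm wide on y = 0, is open at the front edge x = -60 and ends at x = +20. Below: base plate 8 mm thick, back wall x = 48 to 60. Only the neck fits the slot.
- blue_home (a point): Point in the blue fork, 37 mm above the bench, at x = +10 mm, y = 0 in the fork's axes: where the centre of the cutter's underside is when it hangs fully home, its collar resting on the plate and its neck touching the slot's closed end. Axes as the fork's.
- holder_yellow: The same cutter with a yellow collar, standing loose on the bench, to be left alone. Origin: centre of its underside, z up. An empty yellow fork like the blue one and a grey fork holding a grey-collared cutter also stand there and are not used.
Not all that is in view belongs to the job. What is shaped like the holder_blue but purple is not meant. Several things look just like the fork_blue: the one meant starts farthest to the robot's left.

How it is judged (in metres and radians):
At the end, for the whole second after the job is handed in: The blue-collared cutter hangs at rest and upright (within 7 degrees) by its collar in the blue fork (underside 32 to 42 mm above the bench), its axis within 18 mm of its place against the slot's closed end and within the slot; the yellow-collared cutter stands upright within 30 mm of where it was (x of holder_blue in the frame of fork_blue between -0.008 and 0.016 m and y of holder_blue in the frame of fork_blue between -0.015 and 0.015 m and z of holder_blue in the frame of fork_blue between 0.032 and 0.042 m and angle between each of holder_blue, holder_yellow's own z axis and vertical below 0.12 rad and linear speed of holder_blue below 0.02 m/s and distance of holder_yellow from where it was at the start of the episode below 0.03 m); the robot touches nothing.
It fails at once if the yellow-collared cutter is knocked away or over (distance of holder_yellow from where it was at the start of the episode above 0.03 m or angle between holder_yellow's own z axis and vertical above 0.5 rad).
It fails at once if the blue-collared cutter is tipped over (angle between holder_blue's own z axis and vertical above 0.8 rad).
It also fails if it takes over 40 s, if anything falls off the work surface, if the arm or the gripper's body presses on something with over 40 N, if the wrist force passes 120 N, or if a joint passes its speed limit or range.

## Working session

There is one attempt and no reset: what is moved stays moved. The work goes in short steps, Python scripts to look and compute and a tool call to move; the robot and the scene stay as the last step left them, time stands still between calls to the robot, and variables do not carry over. Pictures are saved under pics/ and viewed, at most 10 in all, crops included, and the job is handed in when it is done.

Besides the shell and the picture viewer there is one more tool, called after "Request:" as a command line: name --argument value ..., lists and objects as JSON in quotes. play_rows: Moves the arm, as the interface text tells. Its arguments: {"type":"object","properties":{"rows":{"type":"array"},"fingers":{"type":"number"}},"required":["rows"]}

```bash
mkdir -p pics; cat > h.py <<'E'
import numpy as np, cv2
from plant import ctrl, cams
def get(n):
    c=cams.read_camera(n); return c
def save(c,name): cv2.imwrite('pics/'+name,c['frame'][...,::-1])
def pts(c,dist=None):
    H,W=c['range_z'].shape; f=H/2/np.tan(np.radians(c['fovy'])/2)
    u,v=np.meshgrid(np.arange(W),np.arange(H)); z=c['range_z']
    p=np.stack([(u-c['cx'])/f*z,-(v-c['cy'])/f*z,-z],-1)
    return p@np.array(c['rotation']).T+np.array(c['xyz'])
E
python3 - <<'E'
from h import *
for n in ("scene","top"):
    c=get(n); save(c,n+'0.png'); print({k:v for k,v in c.items() if k not in('frame','range_z')})
print(ctrl.sense())
E
```

```text
{'fovy': 45.5303530438588, 'cx': 273.5890132452931, 'cy': 203.6390644264286, 'xyz': array([1141.18220138, -350.74624891,  823.89112958]), 'rotation': array([[ 0.43340703, -0.63967632,  0.63480119],
       [ 0.90115066,  0.3148607 , -0.29797691],
       [-0.00926517,  0.7011968 ,  0.71290757]])}
{'fovy': 49.240667238327354, 'cx': 283.309200812785, 'cy': 214.93534691891838, 'xyz': array([300.5232467 , -12.96483989, 961.46578253]), 'rotation': array([[-0.00252312,  0.98460576, -0.17477167],
       [-0.99973094,  0.00154632,  0.02314423],
       [ 0.0230582 ,  0.17478304,  0.98433694]])}
{'t': 0.1, 'joint_pos': array([ 1.0347798 ,  0.33384697,  0.03984817,  1.46614398, -0.01336779,
        1.34328796, -0.05846106]), 'qd': array([ 2.18471064e-04, -1.71115843e-03, -5.03779457e-05, -2.52473721e-03,
        1.40013039e-03,  1.08323408e-04, -2.44683415e-04]), 'tau': array([ 3.83680876e-03, -6.60016036e+01,  1.37005705e+00, -4.06475401e+01,
        1.69564487e-02,  8.91618402e-03,  9.04189415e-05]), 'tool_pos': array([ 274.82005044, -588.64876979,  252.52450026]), 'tool_rot': array([[ 9.06079775e-01,  4.23106302e-01, -7.06367950e-04],
       [ 4.23106875e-01, -9.06078944e-01,  1.23307335e-03],
       [-1.18304019e-04, -1.41613196e-03, -9.99998990e-01]]), 'wrist_force': array([-0.18209335,  0.07159994,  0.21232827]), 'torque': array([ 0.00896077,  0.00400955, -0.00457103]), 'grasp_force': 0.0, 'gripper_width': 85.13463886412664}
```

View pics/scene0.png

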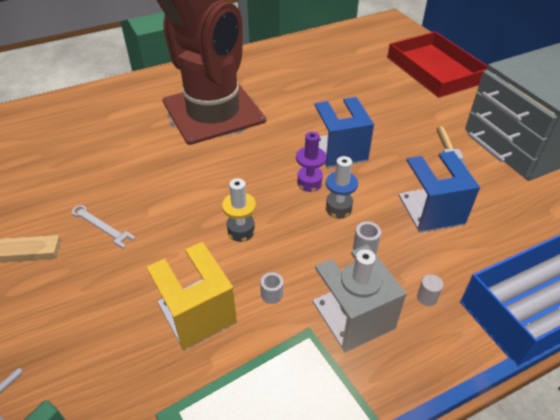

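View pics/top0.png

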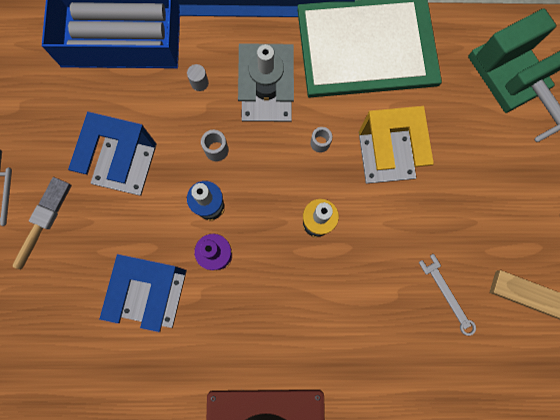

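The scene view shows the blue-collared cutter at (342,185), a purple lookalike at (311,160) and the yellow one at (239,205). Blue forks are at (345,130) and (442,190). In the top view, blue is at (203,197), purple (212,250), yellow (321,215), and the blue forks at (112,152) and (143,292). The fork at (112,152) is further left (+y) and looks like the one meant. I'll measure it to confirm.

```bash
cat >> h.py <<'E'
def blobs(c,lo,hi,zr,amin=60):
    hsv=cv2.cvtColor(c['frame'],cv2.COLOR_RGB2HSV); p=pts(c)
    m=cv2.inRange(hsv,lo,hi)&((p[...,2]>zr[0])&(p[...,2]<zr[1])&(c['range_z']>0)).astype(np.uint8)*255
    n,l,s,ce=cv2.connectedComponentsWithStats(m)
    return [(ce[i].round(),p[l==i],s[i,4],l==i) for i in range(1,n) if s[i,4]>amin]
BLUE=((100,120,40),(122,255,255))
E
python3 - <<'E'
from h import *
for n in("top","scene"):
    c=get(n)
    for nm,col,zr in(("fork",BLUE,(108,122)),("collar",BLUE,(82,94)),("yellow",((20,120,60),(35,255,255)),(82,122)),("purple",((125,80,30),(160,255,255)),(82,94)),("shanktop",((0,0,90),(179,60,255)),(140,150))):
        for ce,p,a,_ in blobs(c,*col,zr,40):
            r=cv2.minAreaRect(p[:,:2].astype(np.float32)); k,rad=cv2.minEnclosingCircle(p[:,:2].astype(np.float32))
            print(n,nm,ce,a,'z',np.median(p[:,2]).round(1),'rect',np.round(r[0],1),np.round(r[1],1),round(r[2],1),'circ',np.round(k,1),round(rad,1))
    im=c['frame'][...,::-1]
    if n=='top': cv2.imwrite('pics/crop.png',cv2.resize(im[90:340,50:300],None,fx=2.4,fy=2.4,interpolation=cv2.INTER_CUBIC))
E
```

```text
top fork [106. 144.] 2614 z 113.7 rect [583.9 307.7] [111.6 119.4] 76.6 circ [583.5 307.4] 80.9
top fork [138. 289.] 3034 z 113.5 rect [308.5 231.9] [110.6 118.4] 78.2 circ [308.3 231.5] 79.1
top collar [106.  37.] 639 z 87.8 rect [858.3 331.3] [108.  261.5] 0.3 circ [858.3 330.2] 138.6
top collar [206. 201.] 597 z 86.4 rect [489.6 120.8] [67.9 66.2] 43.8 circ [489.9 120.5] 34.6
top yellow [399. 135.] 2603 z 113.1 rect [ 606.6 -262.3] [120.5 110.8] 6.2 circ [ 606.4 -262.4] 80.3
top yellow [319. 218.] 643 z 86.2 rect [ 454.4 -105. ] [66.7 67.7] 89.2 circ [ 454.5 -105.7] 34.4
top purple [213. 252.] 713 z 86.4 rect [385.4 101.7] [67.3 67.1] 2.7 circ [385.4 102.2] 34.6
top shanktop [200. 191.] 194 z 143.4 rect [489.8 120.1] [29.3 29.8] 52.6 circ [490.1 119.7] 15.7
top shanktop [324. 210.] 184 z 143.3 rect [ 454.9 -105.6] [27.9 29.6] 88.8 circ [ 454.3 -105.9] 15.4
scene fork [345. 117.] 1038 z 114.2 rect [309.  228.1] [109.1 122. ] 78.4 circ [309.2 227.7] 77.4
scene fork [444. 176.] 1567 z 114.3 rect [583.3 305.5] [111.3 121.4] 76.2 circ [582.2 305.1] 79.2
scene collar [349. 137.] 164 z 8
[... 253 characters left out ...]
52.4
scene collar [514. 292.] 804 z 87.9 rect [879.6 305.1] [149.6 216. ] 0.0 circ [880.2 305.8] 128.8
scene yellow [239. 207.] 433 z 87.3 rect [ 456.3 -109. ] [68.  62.3] 71.4 circ [ 453.4 -107.4] 35.2
scene yellow [192. 286.] 3361 z 114.0 rect [ 604.5 -264.3] [123.9 110. ] 5.9 circ [ 604.8 -264. ] 80.5
scene purple [311. 158.] 362 z 87.2 rect [386.3  97.9] [67.  66.2] 55.6 circ [384.6  99.4] 36.0
scene shanktop [344. 162.] 135 z 144.1 rect [488.  117.4] [31.5 32.1] 5.9 circ [488.2 115.8] 18.3
scene shanktop [237. 184.] 141 z 144.1 rect [ 453.  -107.3] [29.5 32. ] 49.2 circ [ 452.4 -107.9] 16.2
scene shanktop [361. 275.] 65 z 145.0 rect [750.   -7.4] [31.1 14.3] 44.8 circ [745.   -2.3] 15.5
```

View pics/crop.png

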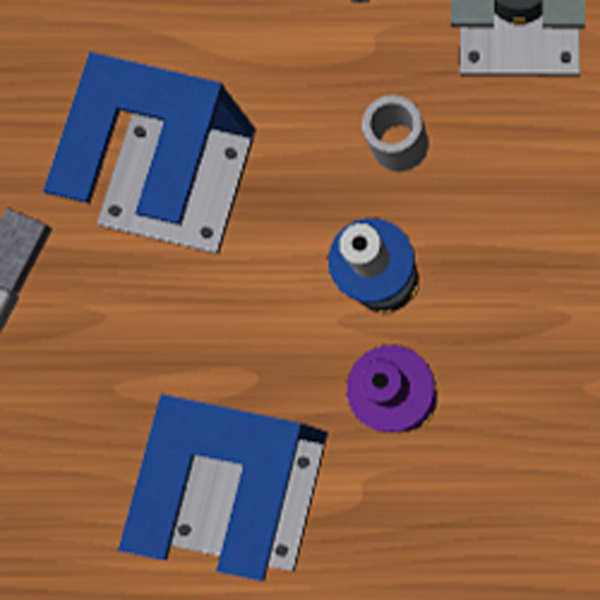

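Candidates for the cutter: blue (203,197), purple (212,250) and yellow (321,215). I choose blue. Candidates for the fork: (112,152) at y≈307 and (143,292) at y≈232. I choose the first, since it is farthest left, and the crop confirms both choices. The fork's yaw is about -13.6°, with its front toward the robot.

```bash
cat >> h.py <<'E'
def shift(*targets):
    s=ctrl.sense(); p=s['tool_pos']
    print('t',s['t'],'tcp',p.round(1),'F',s['wrist_force'].round(1),'w',round(s['gripper_width'],1))
    for t in targets: print(t,(s['tool_rot'].T@(np.array(t)-p)/1000).round(4)); 
E
python3 -c "
from h import *
shift((450,-330,255),(489.5,118.3,255))"
```

```text
t 0.2 tcp [ 274.9 -588.8  252.8] F [ 0.3  0.2 -0.7] w 85.9
(450, -330, 255) [ 0.2682 -0.1604 -0.0021]
(489.5, 118.3, 255) [ 0.4936 -0.5499 -0.0017]
```

Request:
play_rows --rows '[[[0.268, -0.16, 0, 0, 0, 0], [0.268, -0.16, 0, 0, 0, 0], [0.268, -0.16, 0, 0, 0, 0], [0.268, -0.16, 0, 0, 0, 0], [0.268, -0.16, 0, 0, 0, 0], [0.268, -0.16, 0, 0, 0, 0], [0.268, -0.16, 0, 0, 0, 0], [0.268, -0.16, 0, 0, 0, 0]]]' --fingers 1

```text
t: 0.87
tool_pos: [453.2, -325.2, 253.5]
tool_rot: [[0.904, 0.428, 0.001], [0.428, -0.904, 0.001], [0.002, -0.001, -1.0]]
wrist_force: [1.2, 0.3, 0.9]
gripper_width: 86.0
grasp_force: 0.0
```

Request:
play_rows --rows '[[[0.113, -0.195, 0, 0, 0, 0], [0.113, -0.195, 0, 0, 0, 0], [0.113, -0.195, 0, 0, 0, 0], [0.113, -0.195, 0, 0, 0, 0], [0.113, -0.195, 0, 0, 0, 0], [0.113, -0.195, 0, 0, 0, 0], [0.113, -0.195, 0, 0, 0, 0], [0.113, -0.195, 0, 0, 0, 0]]]'

```text
t: 1.53
tool_pos: [470.0, -105.4, 253.4]
tool_rot: [[0.905, 0.425, 0.0], [0.425, -0.905, -0.0], [-0.0, 0.0, -1.0]]
wrist_force: [0.2, -1.6, -0.3]
gripper_width: 85.0
grasp_force: 0.0
```

Request:
play_rows --rows '[[[0.113, -0.195, 0, 0, 0, 0], [0.113, -0.195, 0, 0, 0, 0], [0.113, -0.195, 0, 0, 0, 0], [0.113, -0.195, 0, 0, 0, 0], [0.113, -0.195, 0, 0, 0, 0], [0.113, -0.195, 0, 0, 0, 0], [0.113, -0.195, 0, 0, 0, 0], [0.113, -0.195, 0, 0, 0, 0]]]'

```text
t: 2.2
tool_pos: [490.3, 117.7, 253.0]
tool_rot: [[0.906, 0.423, -0.001], [0.423, -0.906, -0.0], [-0.001, -0.0, -1.0]]
wrist_force: [0.5, -0.9, 0.7]
gripper_width: 85.5
grasp_force: 0.0
```

```bash
python3 -c "
from h import *
c=get('wrist'); save(c,'w1.png')
for nm,col,zr in(('collar',BLUE,(70,105)),('top',((0,0,90),(179,60,255)),(135,155))):
  for ce,p,a,_ in blobs(c,*col,zr,40):
    k,r=cv2.minEnclosingCircle(p[:,:2].astype(np.float32)); print(nm,ce,a,np.median(p[:,2]),np.round(k,1),round(r,1),p[:,:2].min(0),p[:,:2].max(0))
shift((489.5,118.3,255)); print(ctrl.sense()['joint_pos'].round(2),ctrl.sense()['tool_rot'].round(3))"
```

```text
collar [272. 186.] 2796 87.90954999903715 [490.2 119.7] 34.3 [456.54586629  85.56076599] [524.46087136 152.94139757]
collar [ 97. 262.] 1999 88.37906539024942 [369.7 233.9] 37.5 [361.66111883 197.05282158] [378.67765346 270.64204568]
top [270. 217.] 1419 144.75485409231752 [489.6 119.3] 15.9 [473.84415081 103.48354221] [505.15267914 135.10660904]
t 2.25 tcp [490.4 116.5 253. ] F [-0.2 -0.   0.4] w 85.4
(489.5, 118.3, 255) [-0.    -0.002 -0.002]
[ 0.23  0.07 -0.57  1.79  0.04  1.29 -1.49] [[ 0.907  0.421 -0.001]
 [ 0.421 -0.907 -0.001]
 [-0.001  0.    -1.   ]]
```

View pics/w1.png

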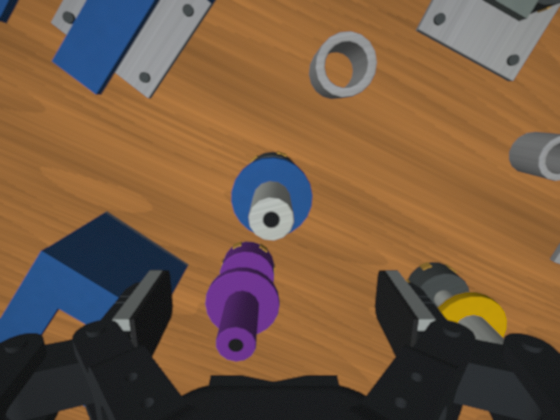

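The wrist view shows the blue cutter at (271,217), centred near the tool axis. Purple is at (236,345) and clear of the fingers. The cutter is at (489.6,119.4), so I shift -2.5 mm in y and descend 128 mm.

Request:
play_rows --rows '[[[0, -0.0025, 0.03, 0, 0, 0], [0, -0.0025, 0.06, 0, 0, 0], [0, -0.0025, 0.09, 0, 0, 0], [0, -0.0025, 0.11, 0, 0, 0], [0, -0.0025, 0.12, 0, 0, 0], [0, -0.0025, 0.128, 0, 0, 0], [0, -0.0025, 0.128, 0, 0, 0], [0, -0.0025, 0.128, 0, 0, 0]]]' --fingers 1

```text
t: 2.92
tool_pos: [489.5, 120.1, 126.1]
tool_rot: [[0.907, 0.422, 0.001], [0.422, -0.907, 0.0], [0.001, 0.0, -1.0]]
wrist_force: [-0.0, -0.2, 0.1]
gripper_width: 85.4
grasp_force: 0.0
```

Request:
play_rows --rows '[[[0, 0, 0, 0, 0, 0], [0, 0, 0, 0, 0, 0], [0, 0, 0, 0, 0, 0], [0, 0, 0, 0, 0, 0], [0, 0, 0, 0, 0, 0], [0, 0, 0, 0, 0, 0], [0, 0, 0, 0, 0, 0], [0, 0, 0, 0, 0, 0]]]' --fingers 0

```text
t: 3.58
tool_pos: [489.4, 120.5, 126.0]
tool_rot: [[0.906, 0.423, 0.001], [0.423, -0.906, -0.0], [0.001, 0.001, -1.0]]
wrist_force: [-0.8, -2.3, 5.0]
gripper_width: 30.9
grasp_force: 59.2
```

Request:
play_rows --rows '[[[0, 0, 0, 0, 0, 0], [0, 0, 0, 0, 0, 0], [0, 0, -0.01, 0, 0, 0], [0, 0, -0.03, 0, 0, 0], [0, 0, -0.05, 0, 0, 0], [0, 0, -0.05, 0, 0, 0], [0, 0, -0.05, 0, 0, 0]]]'

```text
t: 4.17
tool_pos: [489.1, 120.8, 175.8]
tool_rot: [[0.906, 0.423, 0.001], [0.423, -0.906, 0.0], [0.001, 0.0, -1.0]]
wrist_force: [-0.8, -0.6, -4.8]
gripper_width: 30.9
grasp_force: 60.2
```

```bash
python3 -c "
from h import *
shift((446,265,176),(462,336,176))"
```

```text
t 4.1667 tcp [489.1 120.8 175.8] F [-0.8 -0.6 -4.8] w 30.9
(446, 265, 176) [ 0.022  -0.1489 -0.0003]
(462, 336, 176) [ 6.650e-02 -2.064e-01 -2.000e-04]
```

Request:
play_rows --rows '[[[0.0044, -0.03, 0, 0, 0, 0], [0.0088, -0.06, 0, 0, 0, 0], [0.013, -0.09, 0, 0, 0, 0], [0.0176, -0.12, 0, 0, 0, 0], [0.022, -0.149, 0, 0, 0, 0], [0.037, -0.168, 0, 0, 0, 0], [0.052, -0.187, 0, 0, 0, 0], [0.0665, -0.206, 0, 0, 0, 0]]]'

```text
t: 4.83
tool_pos: [461.2, 336.1, 173.5]
tool_rot: [[0.906, 0.423, -0.002], [0.423, -0.906, -0.001], [-0.002, 0.0, -1.0]]
wrist_force: [-0.0, -0.7, -3.7]
gripper_width: 30.9
grasp_force: 60.4
```

Request:
play_rows --rows '[[[0, 0, 0, 0, 0, 0], [0, 0, 0, 0, 0, 0], [0, 0, 0, 0, 0, 0], [0, 0, 0, 0, 0, 0]]]'

```text
t: 5.17
tool_pos: [461.7, 334.1, 174.3]
tool_rot: [[0.906, 0.422, -0.001], [0.422, -0.906, -0.001], [-0.002, 0.001, -1.0]]
wrist_force: [-0.6, -0.5, -4.2]
gripper_width: 31.2
grasp_force: 60.8
```

```bash
python3 - <<'E'
from h import *
for n in('wrist','top','scene'):
    c=get(n); save(c,n+'2.png')
    for nm,zr in(('fork',(109,121)),('collar',(124,150))):
      for ce,p,a,m in blobs(c,*BLUE,zr,60):
        q=p[:,:2].astype(np.float32); k,r=cv2.minEnclosingCircle(q); R=cv2.minAreaRect(q)
        print(n,nm,ce,a,np.median(p[:,2]).round(1),np.round(k,1),round(r,1),np.round(R[0],1),np.round(R[1],1),round(R[2],1))
        if nm=='fork' and k[0]>500:
            th=np.radians(-13.6); x,y=np.array([np.cos(th),np.sin(th)]),np.array([-np.sin(th),np.cos(th)])
            d=p[:,:2]-np.array([583.5,306.5]); fx,fy=d@x,d@y
            for a0,b0 in((-55,-35),(-30,-10),(-5,10)):
                s=fy[(fx>a0)&(fx<b0)]
                if len(s): print('  slot',a0,'neg edge',s[s<0].max() if (s<0).any() else None,'pos',s[s>0].min() if (s>0).any() else None, s.min(),s.max())
            s=fx[abs(fy)<10]; print('  slot end',s.min() if len(s) else None, fx.min(),fx.max())
shift((462,336,176))
E
```

```text
wrist fork [337.  52.] 9565 115.0 [569.3 347.9] 40.0 [569.4 348.4] [34.5 73. ] 75.9
  slot -55 neg edge None pos 20.391077104032554 20.391077104032554 54.571140513439744
  slot -30 neg edge None pos 20.361729658943528 20.361729658943528 54.639867761793504
  slot -5 neg edge None pos 19.923421885994138 19.923421885994138 41.6849986546205
  slot end None -59.96571343428205 12.786600864877554
wrist fork [479.  95.] 17864 115.0 [570.2 272.5] 57.1 [568.9 274.8] [111.9  67.5] 9.1
  slot -55 neg edge -19.45006858703425 pos None -55.02275927385271 -19.45006858703425
  slot -30 neg edge -19.40784842609393 pos None -55.27106221117636 -19.40784842609393
  slot -5 neg edge -19.32862891214068 pos None -54.85851307521877 -19.32862891214068
  slot end 18.680586558458096 -59.83875208412232 51.85093530580874
wrist collar [274. 228.] 6125 136.2 [462.5 334.1] 34.1 [475.6 340.1] [38.8 67.8] 25.3
top fork [106. 144.] 2598 113.8 [583.2 307.3] 79.6 [583.8 307.7] [112.1 118.9] 76.4
  slot -55 neg edge -18.097602115237372 pos 20.24105814739437 -54.6663402678705 55.69883245775139
  slot -30 neg edge -18.56873
[... 424 characters left out ...]
.] 1016 114.2 [310.1 228. ] 77.0 [308.7 228.8] [110.9 122.3] 78.5
scene fork [444. 176.] 1573 114.4 [582.4 303.4] 79.2 [582.  304.8] [110.9 123.3] 76.0
  slot -55 neg edge -21.62485150681937 pos 17.822859500147935 -57.14947509174344 52.473003091723
  slot -30 neg edge -24.16600691298503 pos 17.984263659812893 -56.43372886878982 53.51853588780012
  slot -5 neg edge -23.330335211011974 pos 17.796121559457248 -56.488540858184635 51.26917753408583
  slot end 20.572664854089634 -62.81039748784179 60.39301262176396
scene collar [418. 132.] 293 135.9 [463.5 329.7] 34.6 [464.8 328.4] [63.8 59.1] 46.3
t 5.3167 tcp [462.1 334.5 175.2] F [-0.2 -0.6 -4.2] w 30.6
(462, 336, 176) [ 0.0005 -0.0014 -0.0008]
```

View pics/scene2.png

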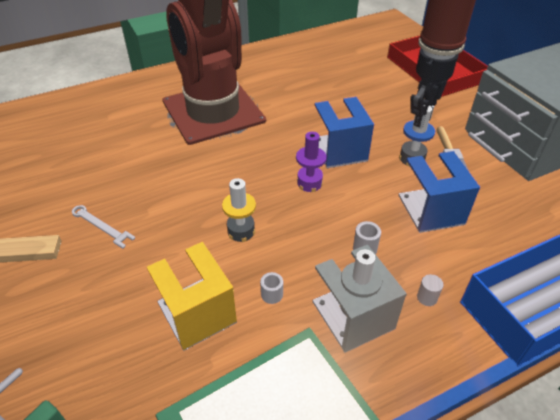

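The scene view shows the cutter held upright at (415,140), in front of the chosen fork at (442,190). Slot centre and collar are now measured from the same camera. The slide to fork x=+8 is +104.5 mm in tool x and +80.7 mm in tool y.

Request:
play_rows --rows '[[[0.012, 0.008, 0, 0, 0, 0], [0.027, 0.0195, 0, 0, 0, 0], [0.042, 0.0315, 0, 0, 0, 0], [0.056, 0.0425, 0, 0, 0, 0], [0.07, 0.0535, 0, 0, 0, 0], [0.084, 0.0645, 0, 0, 0, 0], [0.096, 0.074, 0, 0, 0, 0], [0.1045, 0.0807, 0, 0, 0, 0]]]'

```text
t: 5.98
tool_pos: [593.0, 304.7, 175.0]
tool_rot: [[0.907, 0.421, 0.0], [0.421, -0.907, -0.001], [0.0, 0.001, -1.0]]
wrist_force: [1.0, 0.3, -4.5]
gripper_width: 30.5
grasp_force: 60.9
```

Request:
play_rows --rows '[[[0, 0, 0, 0, 0, 0], [0, 0, 0, 0, 0, 0], [0, 0, 0, 0, 0, 0], [0, 0, 0, 0, 0, 0]]]'

```text
t: 6.32
tool_pos: [590.0, 307.1, 175.6]
tool_rot: [[0.906, 0.424, 0.0], [0.424, -0.906, 0.0], [0.0, -0.0, -1.0]]
wrist_force: [0.1, 0.6, -4.0]
gripper_width: 30.8
grasp_force: 61.1
```

```bash
cat >> h.py <<'E'
def chk(n):
    c=get(n); p=pts(c); 
    for nm,lohi,zr in(('collar',BLUE,(119,150)),('shank',((0,0,90),(179,60,255)),(175,205))):
      for ce,q,a,m in blobs(c,*lohi,zr,60):
        k,r=cv2.minEnclosingCircle(q[:,:2].astype(np.float32)); d=np.array(k)-[583.6,307]
        t=np.radians(-13.6); print(n,nm,a,np.round(k,1),round(r,1),'z',np.percentile(q[:,2],[10,50,90]).round(1),'fork xy',(d@[np.cos(t),np.sin(t)]).round(1),(d@[-np.sin(t),np.cos(t)]).round(1))
    return c
E
python3 -c "
from h import *
for n in('wrist','scene','top'): chk(n)
shift((591.4,305.1,176))"
```

```text
wrist collar 6346 [590.2 306.6] 34.8 z [136.4 137.4 138.2] fork xy 6.5 1.2
wrist shank 6000 [589.2 306.5] 17.2 z [185.8 194.2 195. ] fork xy 5.5 0.8
wrist shank 336 [591.4 328.3] 3.2 z [177.8 186.9 191.8] fork xy 2.6 22.5
wrist shank 340 [607.5 293.8] 3.1 z [177.6 186.7 191.7] fork xy 26.3 -7.2
scene collar 444 [590.5 304.7] 36.3 z [131.7 136.8 138.5] fork xy 7.3 -0.6
scene shank 2347 [494.6 688.5] 155.8 z [197.9 199.4 201. ] fork xy -176.2 349.9
scene shank 351 [523.6 567.7] 82.8 z [185.1 186.9 188.6] fork xy -119.6 239.3
scene shank 72 [597. 311.] 23.6 z [177.7 186.6 194.8] fork xy 12.1 7.0
scene shank 255 [743.2  -1. ] 16.4 z [178.4 181.1 182.7] fork xy 227.5 -261.9
top shank 204 [745.4   1. ] 16.4 z [178.2 180.4 182.4] fork xy 229.2 -259.4
t 6.4667 tcp [590.4 306.8 175.6] F [ 0.6  0.5 -4.9] w 30.9
(591.4, 305.1, 176) [ 0.0002  0.002  -0.0004]
```

Request:
play_rows --rows '[[[0.002, 0.002, 0, 0, 0, 0], [0.002, 0.002, 0.003, 0, 0, 0], [0.002, 0.002, 0.006, 0, 0, 0], [0.002, 0.002, 0.009, 0, 0, 0], [0.002, 0.002, 0.011, 0, 0, 0], [0.002, 0.002, 0.0115, 0, 0, 0], [0.002, 0.002, 0.0115, 0, 0, 0], [0.002, 0.002, 0.0115, 0, 0, 0]]]'

```text
t: 7.13
tool_pos: [593.5, 305.5, 163.8]
tool_rot: [[0.906, 0.423, 0.0], [0.423, -0.906, 0.0], [0.0, -0.0, -1.0]]
wrist_force: [-0.6, -0.0, -4.5]
gripper_width: 31.0
grasp_force: 61.2
```

```bash
python3 -c "
from h import *
chk('wrist')
shift((591.4,305.1,164))"
```

```text
wrist collar 6329 [593.6 305. ] 34.9 z [124.7 125.7 126.5] fork xy 10.2 0.4
wrist shank 5362 [592.7 305.2] 17.1 z [181.3 182.6 183.4] fork xy 9.3 0.4
wrist shank 171 [595.  326.7] 3.2 z [175.9 179.2 180.5] fork xy 6.4 21.8
wrist shank 170 [610.8 292.4] 3.1 z [175.7 179.2 180.3] fork xy 29.9 -7.8
t 7.1833 tcp [593.5 305.6 163.9] F [-0.1  0.6 -4.4] w 30.8
(591.4, 305.1, 164) [-0.0021 -0.0004 -0.0001]
```

Just above the plate (collar top 125.7, resting height 125). I lower 1 mm more.

Request:
play_rows --rows '[[[0, 0, 0.0005, 0, 0, 0], [0, 0, 0.001, 0, 0, 0], [0, 0, 0.001, 0, 0, 0], [0, 0, 0.001, 0, 0, 0]]]'

```text
t: 7.52
tool_pos: [593.6, 305.6, 163.1]
tool_rot: [[0.906, 0.423, 0.0], [0.423, -0.906, 0.0], [0.0, -0.0, -1.0]]
wrist_force: [-1.0, -0.0, -1.7]
gripper_width: 30.9
grasp_force: 61.4
```

Request:
play_rows --rows '[[[0, 0, 0, 0, 0, 0], [0, 0, 0, 0, 0, 0], [0, 0, 0, 0, 0, 0], [0, 0, 0, 0, 0, 0], [0, 0, 0, 0, 0, 0], [0, 0, 0, 0, 0, 0], [0, 0, 0, 0, 0, 0], [0, 0, 0, 0, 0, 0]]]' --fingers 1

```text
t: 8.18
tool_pos: [593.5, 305.6, 162.8]
tool_rot: [[0.906, 0.423, -0.0], [0.423, -0.906, 0.0], [0.0, -0.0, -1.0]]
wrist_force: [-0.1, 0.8, -0.5]
gripper_width: 85.2
grasp_force: 0.0
```

```bash
python3 -c "
from h import *
chk('wrist')
shift((593.5,305.1,260))"
```

```text
wrist collar 8304 [593.7 304.9] 34.9 z [124.  124.9 125.6] fork xy 10.3 0.4
wrist shank 5244 [593.1 305.7] 16.5 z [180.8 181.8 182.5] fork xy 9.5 0.9
wrist shank 170 [583.4 351.5] 3.3 z [190.6 191.4 192.2] fork xy -10.6 43.2
wrist shank 171 [622.9 268.2] 3.5 z [190.5 191.4 192.1] fork xy 47.3 -28.5
t 8.2333 tcp [593.5 305.6 162.8] F [-0.3  0.1  0.1] w 85.5
(593.5, 305.1, 260) [-0.0002  0.0004 -0.0972]
```

Request:
play_rows --rows '[[[0, 0, -0.01, 0, 0, 0], [0, 0, -0.03, 0, 0, 0], [0, 0, -0.055, 0, 0, 0], [0, 0, -0.08, 0, 0, 0], [0, 0, -0.11, 0, 0, 0], [0, 0, -0.13, 0, 0, 0], [0, 0, -0.13, 0, 0, 0], [0, 0, -0.13, 0, 0, 0]]]'

```text
t: 8.9
tool_pos: [593.8, 306.0, 294.9]
tool_rot: [[0.906, 0.423, 0.003], [0.423, -0.906, 0.001], [0.003, -0.0, -1.0]]
wrist_force: [0.1, 0.2, 0.1]
gripper_width: 85.4
grasp_force: 0.0
```

```bash
python3 -c "
from h import *
chk('wrist'); c=chk('scene'); save(c,'end.png')
shift((593.5,305.1,260))"
```

```text
wrist collar 2858 [593.7 304.9] 34.9 z [123.9 124.9 125.8] fork xy 10.3 0.3
wrist shank 1341 [593.7 305.1] 15.9 z [180.8 181.9 182.7] fork xy 10.3 0.5
scene collar 401 [594.  304.5] 36.8 z [122.  124.2 125.9] fork xy 10.7 -0.0
scene shank 2436 [493.9 691.7] 158.7 z [197.9 199.4 201. ] fork xy -177.7 352.8
scene shank 396 [504.9 574.5] 101.6 z [185.2 186.9 188.7] fork xy -139.4 241.5
scene shank 155 [592.5 303.7] 16.7 z [177.3 181.2 182.8] fork xy 9.4 -1.1
scene shank 254 [ 7.436e+02 -7.000e-01] 16.6 z [179.1 181.1 182.7] fork xy 227.9 -261.4
t 9.0 tcp [593.2 305.3 292.3] F [-0.1 -0.6  0.2] w 85.5
(593.5, 305.1, 260) [0.0002 0.0003 0.0323]
```

View pics/end.png

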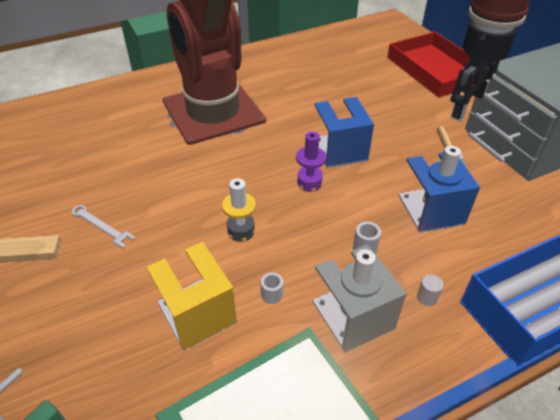

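The final view shows the cutter hanging upright in the left blue fork at (450,170), and the yellow one still at (239,205). The gripper is clear.

```bash
python3 -c "
from plant import ctrl
print(ctrl.job_done())"
```

```text
the job is handed in; nothing more can be done
None
```

I hung the blue-collared cutter upright and fully home in the left blue fork, left the yellow one where it stood, and handed the job in at about 9 s; no verdict came back.

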